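# Draw the pattern board out from under the weighted carved rail

## Robot

A 6-joint arm with a two-finger parallel gripper is mounted at the origin on the work surface. World frame = base frame: x ahead of the robot, y to its left, z up, the work surface at z = 0. Lengths are in mm, angles in rad, forces in N, time in s.
With the tool pointing down it reaches from about 225 to 725 mm from the base axis. Payload 3.1 kg.
Tool frame: the origin (TCP) lies between the finger pads; the fingertips stand 17 mm ahead of it and the grasp point (between the pads) lies 2 mm behind it; z points along the fingers, y is the line along which they close (so a half turn about z gives the same grasp; the last joint's range is limited). The gripper opens to 85 mm and grips with 20 to 120 N. Pads are 22 mm wide; open, the fingers measure 114 mm over their backs; the gripper's body (76 mm by 85 mm) begins 54 mm behind the grasp point. The pads swing forward as they close: fully open they stand 13 mm farther back than shut.
Start: joints at [-1.274, 0.048, 0.099, 1.622, 0, 1.443], TCP at [216.357, -478.338, 248.312] pointing down, gripper open.
Joint ranges: [-2.91, 2.91], [-0.99, 1.94], [-1.21, 1.42], [-2.12, 2.29], [-1.49, 1.47], [-3.14, 3.14]. Speed limits (rad/s): [2.79, 2.79, 3.14, 3.14, 3.14, 3.14].

## Interface

Orientations are given as a unit quaternion [x, y, z, w].
In Python, from cell import env gives the robot as it stands.
- The arm moves only by the tool step_arm, never from a script. Its argument "targets" is a list of rows, each an object of numbers: "fingers": the gripper's target within -1 to 1 (fully open at 1, half-way at 0, shut at -1); "dx", "dy", "dz": the shift along the tool's x, y, z in m; "wx", "wy", "wz": the turn, a rotation vector about the tool's x, y, z in rad. In form: [{"fingers": .., "dx": .., "dy": .., "dz": .., "wx": .., "wy": .., "wz": ..}, ...]. A call has 1 to 12 rows; each row is the pose to reach, as a shift and turn from the pose commanded when the call began, along the tool's axes at that moment; what a row does not reach only later rows make up. A row lasts 1/8 s, in which the tool goes at most 62.5 mm and 10.7 degrees, less where a joint would pass 70% of its speed; a pose out of reach is approached as far as the arm can. A call with a gripper value outside its range is refused whole. The fingers move at their own pace and stop on an object; "squeeze" is the grip in N (left out, the last holds). Time passes only in rows, so rows that repeat a pose let the fingers close. It gives the time, the measured TCP pose, the force, the opening and the grip force at its end, in the units of the state.
- env.state(): the state, without advancing time (a new reading comes with each control period).
- env.snapshot(name): name is "side" or "top"; returns the picture (480x640x3 uint8, blue, green, red); there is no depth.
- env.calibration(name): a dict with "fx", "fy", "cx", "cy" (pixels), "dist" ([k1, k2, p1, p2, k3] as OpenCV has them; the pictures are not rectified), "camera_from_world" (4x4, takes a point from world to camera coordinates). Camera axes: x right, y down, z forward; pixel columns grow to the right and rows downward; lengths in mm; the calibration is good to about 2 mm. A picture is of the moment at which its call begins. calibration takes no time and is no camera call.
- env.close_job(): hands the job in; it is judged then, once.
The state is a dict: "clock": time; "joint_positions": joint angles; "joint_vel": joint speeds; "effort": joint torques, N m; "tcp_pos": TCP position; "eef_rot": TCP orientation; "ft_force": force on the tool from outside, world axes, zero at the start; "torque": the same for the moment, N m; "width": opening from 0.0 (shut) to 1.0 (fully open); "grasp_force": force on a finger pad.
Only numpy, scipy, OpenCV 4.12 (cv2) and the standard library are available. Lean on these libraries where they do the work, as an engineer would, in place of code of your own. Each camera call takes 0.05 s, during which the arm holds its last target. There are 200 camera calls.

## Task

A carved rail with an iron weight on it is drying in a small wooden cradle and must stay exactly as it stands, but the thin pattern board trapped under it is needed. Swing the dust cover well aside on its pin, to whichever side is free, so that the board's hand hole is uncovered, then gently draw the board straight out along the cradle, towards its open end, until its rear end is clear of the rail by about a finger's width, and leave it lying flat on the bench with the cover open. Do not shift or tip the rail or its weight, and leave the tin, offcut and gouge where they are.

Things in the scene. Friction and masses are not known exactly. Their poses are not given: they have to be found in the camera images.
- fixture: Wooden cradle fixed to the bench. Origin on the bench top, on its centre line, below the load's front face; +x to its closed rear, -x to its open end (the way the board is drawn), z up. Two runners along x (x -141 to +84 mm, centred at y +-48.5, 18 wide, 9 high) guide the board with 1.5 mm play each side; a bar at x 72 to 84, 9 high, closes the rear
- stop_left (a point): Top of the stop dowel on the cradle's +y runner, at cradle x -8, y +48.5 mm: 14 mm diameter, top 19 mm above the bench. The two dowels stand just in front of the load and keep it from following the board towards -x
- stop_right (a point): Top of the like stop dowel at cradle x -8, y -48.5 mm
- bridge (a point): Middle of the top face of the cradle's bridge, a bar across the board at cradle x -52 to -28, y +-57.5 mm, underside 14 and top 20 mm above the bench; the board slides under it
- cover_pin (a point): Axis of the brass pin on which the dust cover turns: vertical, at cradle x -40, y 0; the point is 26 mm above the bench, the pin's top 32 mm
- cover (a joint): Angle of the dust cover in rad: 0 pointing along the cradle's -x over the hand hole, positive towards cradle +y, negative towards -y; limits +-1.45; turns lightly (0.5 N at the knob), stays where left; hole wholly clear from 1.2. An aluminium tongue, underside 21.5, top 26.5 mm above the bench: neck 26 wide from the pin on, then a plate 56 wide, 35 to 102 from it
- cover_knob (a point): Point on the axis of the upright dark wooden knob on the dust cover, 65 mm from the pin and 50.5 mm above the bench, at the knob's top; the knob is 18 mm in diameter and stands 24 mm high on the cover
- board: Plywood pattern board, 215 (x) by 76 (y) by 10 mm, about 0.11 kg, loose, lying flat on the bench between the cradle's runners, its x axis along the cradle's. Origin at the centre of its underside. Its front part sticks out towards the cradle's -x and has the hand hole; the load rests on its rear part
- board_hole (a point): Centre of the board's hand hole at its top face: a through window 48 (x) by 44 mm (y), with a 26 mm wide bar of board between it and the board's front end. At the start it lies below the cover's plate. Drawing the board takes about 5 to 20 N
- board_tail (a point): Middle of the board's rear end, at mid-thickness; at the start about 60 mm behind (+x of) the cradle's origin
- rail: The load: carved wooden rail, 50 (x) by 200 (y) by 45 mm, about 0.34 kg, lying loose across the board; origin at the centre of its underside, which starts 10 mm above the bench. Its front face is about 1 mm from the stop dowels. When the board is out it settles 1 mm onto the cradle's runners
- weight: Round dark iron weight, 42 mm diameter, 40 high, about 0.38 kg, standing loose on the middle of the rail; origin at the centre of its underside
- tin: Squat metal tin, 54 mm diameter, 55 high, bystander standing beside the cradle near the cover, on one side or the other: the cover cannot be swung fully to that side without pushing it. Origin at the centre of its underside
- offcut: Flat wood offcut, 55 by 45 by 12 mm, bystander on the cradle's other side; the cover passes above it. Origin at the centre of its underside
- gouge: Carving gouge lying on the bench, 200 mm long (x, wooden handle to -x), up to 26 high, bystander beside the way the board is drawn, at the cradle's +y side. Origin at mid-length, at bench level
Mind the look-alikes: they are no part of the job. Several things look just like the board: the one meant starts farthest to the robot's left. Leave any turquoise look-alike of the weight alone.

How it is judged:
By the outcome, as a careful person would: the job done as asked, in the order asked, and still so for the second after the job is handed in, with the robot touching nothing.
It also fails if it takes over 53 s, if anything falls off the work surface, if the arm or the gripper's body presses on something with over 40 N, if the wrist force passes 120 N, or if a joint passes its speed limit or range.

## Working session

There is one attempt and no reset: what is moved stays moved. The work goes in short steps, Python scripts to look and compute and a tool call to move; the robot and the scene stay as the last step left them, time stands still between calls to the robot, and variables do not carry over. Pictures are saved under pics/ and viewed, at most 10 in all, crops included, and the job is handed in when it is done.

Besides the shell and the picture viewer there is one more tool, called after ">>>" as name([rows], argument=value, ...), one row to a line, values as JSON. step_arm: Moves the arm, as the interface text tells. Its arguments: {"type":"object","properties":{"targets":{"type":"array","items":{"type":"object","properties":{"fingers":{"type":"number"},"dx":{"type":"number"},"dy":{"type":"number"},"dz":{"type":"number"},"wx":{"type":"number"},"wy":{"type":"number"},"wz":{"type":"number"}}}},"squeeze":{"type":"number"}},"required":["targets"]}

```bash
mkdir -p pics; python3 - <<'E'
from cell import env
import cv2
for n in("top","side"):
    cv2.imwrite(f"pics/{n}0.png",env.snapshot(n)); c=env.calibration(n); print({k:(v.round(3).tolist() if hasattr(v,'round') and not isinstance(v,float) else v) for k,v in c.items()})
s=env.state();print(s)
E
```

```text
{'fx': 534.1867490535981, 'fy': 534.1867490535981, 'cx': 323.54846253008697, 'cy': 242.9092259342934, 'dist': [-0.087, 0.0, 0.0, 0.0, 0.0], 'camera_from_world': [[0.006, -1.0, 0.025, -25.033], [-0.993, -0.009, -0.119, 608.7], [0.119, -0.024, -0.993, 788.992], [0.0, 0.0, 0.0, 1.0]]}
{'fx': 607.4433468299014, 'fy': 607.4433468299014, 'cx': 323.9162061809673, 'cy': 245.7427592869365, 'dist': [-0.039, 0.0, 0.0, 0.0, 0.0], 'camera_from_world': [[-0.902, -0.432, 0.01, 527.388], [-0.264, 0.533, -0.803, 214.463], [0.342, -0.727, -0.595, 707.063], [0.0, 0.0, 0.0, 1.0]]}
{'clock': 0.1, 'joint_positions': array([-1.27383582e+00,  4.86976685e-02,  9.76965831e-02,  1.62201387e+00,
       -4.05305853e-05,  1.44299209e+00]), 'joint_vel': array([-0.00126717, -0.00033314,  0.00329292,  0.00109164,  0.00107214,
        0.00100962]), 'effort': array([ 2.05397773e-03, -3.39851117e+01,  3.20935357e+01,  1.57121656e-02,
       -1.56655533e-04, -1.71212484e-06]), 'tcp_pos': array([ 216.1712231 , -477.83441011,  247.19423687]), 'eef_rot': array([ 9.77530905e-01,  2.10789229e-01, -1.13904736e-04, -1.10363679e-03]), 'ft_force': array([-0.48452189,  0.08795761, -0.39038707]), 'torque': array([ 0.00461854, -0.01004122,  0.05062779]), 'grasp_force': 0.0, 'width': 1.001704140226404}
```

View pics/top0.png

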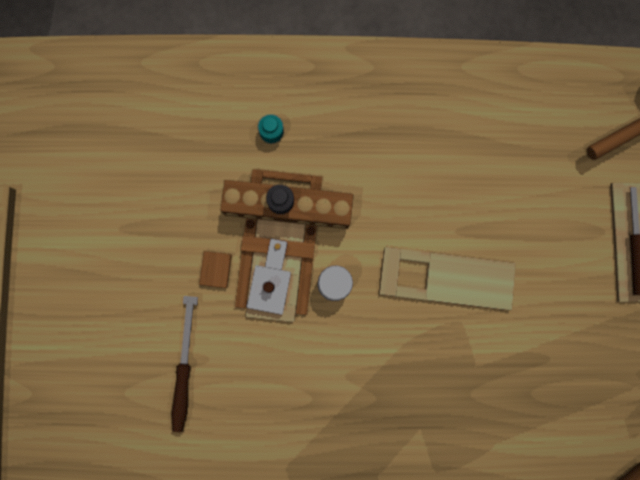

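View pics/side0.png

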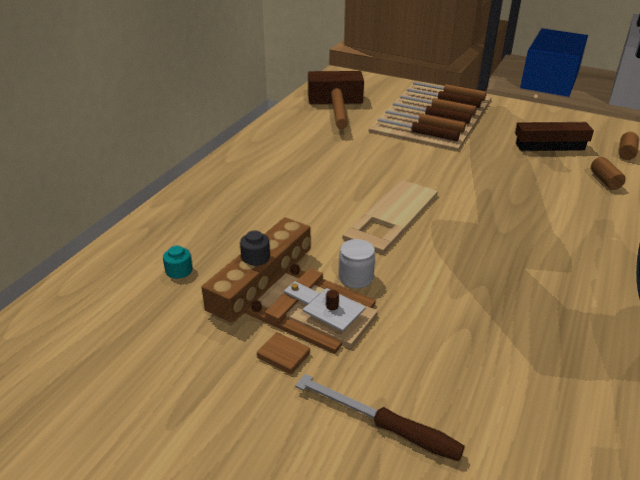

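The top view shows two things that could be taken for the board. One is in the cradle at about (272,290), partly under the grey cover, and the other is loose at (447,280). The one in the cradle is farthest left, so that is mine. The tin is at (335,283), on cradle -y, so the free side is +y, over the offcut at (215,270). The black weight at (280,198) is on the rail, and the turquoise look-alike is at (271,128).

```bash
cat > h.py <<'E'
import numpy as np, cv2
from cell import env
def ray(n,uv,z):
    c=env.calibration(n);K=np.array([[c["fx"],0,c["cx"]],[0,c["fy"],c["cy"]],[0,0,1]])
    p=cv2.undistortPoints(np.array(uv,float).reshape(-1,1,2),K,np.array(c["dist"]))[:,0]
    T=np.array(c["camera_from_world"]);R,t=T[:3,:3],T[:3,3]
    o=-R.T@t;d=np.c_[p,np.ones(len(p))]@R
    return (o+d*((np.asarray(z,float)-o[2])/d[:,2])[:,None])
def proj(n,P):
    c=env.calibration(n);K=np.array([[c["fx"],0,c["cx"]],[0,c["fy"],c["cy"]],[0,0,1]])
    T=np.array(c["camera_from_world"]);return cv2.projectPoints(np.array(P,float).reshape(-1,1,3),cv2.Rodrigues(T[:3,:3])[0],T[:3,3],K,np.array(c["dist"]))[0][:,0]
E
python3 - <<'E'
from h import *
im=cv2.imread("pics/top0.png")
cv2.imwrite("pics/c1.png",cv2.resize(im[160:340,200:400],None,fx=4,fy=4,interpolation=cv2.INTER_CUBIC)[:600] if 0 else cv2.resize(im[180:330,200:400],None,fx=4,fy=4,interpolation=cv2.INTER_CUBIC))
L=["stopL","stopR","pin","knob","frontL","frontR","tin"]
print(dict(zip(L,ray("top",[(250,224),(311,231),(277,247),(269,287),(247,318),(294,322),(335,283)],[19,19,32,50.5,10,10,55]).round(1).tolist())))
E
```

```text
{'stopL': [640.1, 95.8, 19.0], 'stopR': [629.8, -0.9, 19.0], 'pin': [602.4, 51.6, 32.0], 'knob': [539.7, 61.5, 50.5], 'frontL': [492.3, 98.4, 10.0], 'frontR': [486.6, 24.6, 10.0], 'tin': [546.3, -37.5, 55.0]}
```

View pics/c1.png

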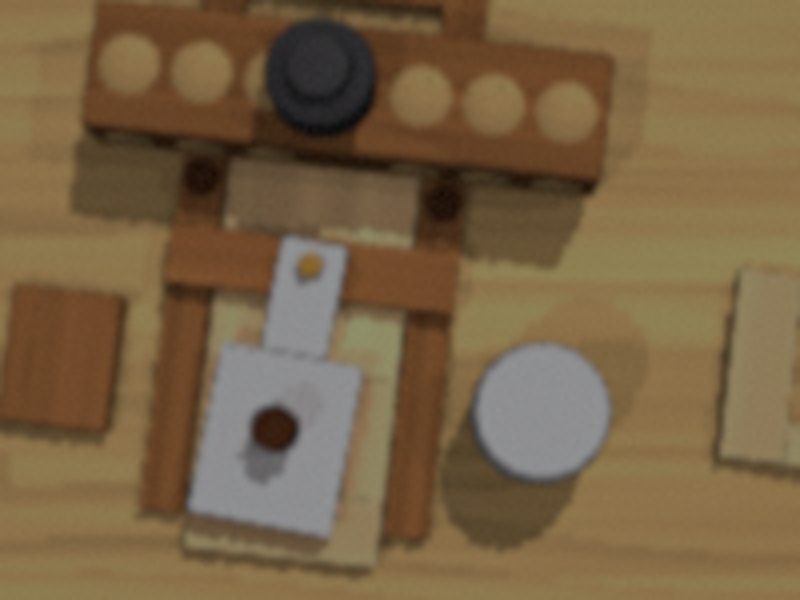

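The crop shows the pin at full-picture (277.5,246), the knob at (268.5,286.5) and the stops at (250.7,223.7) and (310.5,230.7). The grey tongue lies over the board that starts in the cradle, so the choice stands. The cradle origin is about (643,46.6), with yaw about -0.103. Next I move above the knob.

>>> step_arm([
  {"fingers":-0.3,"dx":0.516,"dy":-0.3585,"dz":0.1,"wz":-2.56},
  {"fingers":-0.3,"dx":0.516,"dy":-0.3585,"dz":0.1,"wz":-2.56},
  {"fingers":-0.3,"dx":0.516,"dy":-0.3585,"dz":0.1,"wz":-2.56},
  {"fingers":-0.3,"dx":0.516,"dy":-0.3585,"dz":0.1,"wz":-2.56},
  {"fingers":-0.3,"dx":0.516,"dy":-0.3585,"dz":0.1,"wz":-2.56},
  {"fingers":-0.3,"dx":0.516,"dy":-0.3585,"dz":0.1,"wz":-2.56},
  {"fingers":-0.3,"dx":0.516,"dy":-0.3585,"dz":0.1,"wz":-2.56},
  {"fingers":-0.3,"dx":0.516,"dy":-0.3585,"dz":0.1,"wz":-2.56},
  {"fingers":-0.3,"dx":0.516,"dy":-0.3585,"dz":0.1,"wz":-2.56},
  {"fingers":-0.3,"dx":0.516,"dy":-0.3585,"dz":0.1,"wz":-2.56},
  {"fingers":-0.3,"dx":0.516,"dy":-0.3585,"dz":0.1,"wz":-2.56},
  {"fingers":-0.3,"dx":0.516,"dy":-0.3585,"dz":0.1,"wz":-2.56},
])

```text
invalid input
```

>>> step_arm([
  {"fingers":-0.3,"dx":0.516,"dy":-0.3585,"dz":0.1,"wx":0,"wy":0,"wz":-2.56},
  {"fingers":-0.3,"dx":0.516,"dy":-0.3585,"dz":0.1,"wx":0,"wy":0,"wz":-2.56},
  {"fingers":-0.3,"dx":0.516,"dy":-0.3585,"dz":0.1,"wx":0,"wy":0,"wz":-2.56},
  {"fingers":-0.3,"dx":0.516,"dy":-0.3585,"dz":0.1,"wx":0,"wy":0,"wz":-2.56},
  {"fingers":-0.3,"dx":0.516,"dy":-0.3585,"dz":0.1,"wx":0,"wy":0,"wz":-2.56},
  {"fingers":-0.3,"dx":0.516,"dy":-0.3585,"dz":0.1,"wx":0,"wy":0,"wz":-2.56},
  {"fingers":-0.3,"dx":0.516,"dy":-0.3585,"dz":0.1,"wx":0,"wy":0,"wz":-2.56},
  {"fingers":-0.3,"dx":0.516,"dy":-0.3585,"dz":0.1,"wx":0,"wy":0,"wz":-2.56},
  {"fingers":-0.3,"dx":0.516,"dy":-0.3585,"dz":0.1,"wx":0,"wy":0,"wz":-2.56},
  {"fingers":-0.3,"dx":0.516,"dy":-0.3585,"dz":0.1,"wx":0,"wy":0,"wz":-2.56},
  {"fingers":-0.3,"dx":0.516,"dy":-0.3585,"dz":0.1,"wx":0,"wy":0,"wz":-2.56},
  {"fingers":-0.3,"dx":0.516,"dy":-0.3585,"dz":0.1,"wx":0,"wy":0,"wz":-2.56},
], squeeze=20)

```text
clock: 1.6
tcp_pos: [538.4, 62.6, 146.8]
eef_rot: [0.227, 0.974, -0.0, -0.001]
ft_force: [-0.2, 0.2, 0.3]
width: 0.353
grasp_force: 0.0
```

>>> step_arm([
  {"fingers":-0.3,"dx":-0.001,"dy":-0.001,"dz":0.04,"wx":0,"wy":0,"wz":-0.15},
  {"fingers":-0.3,"dx":-0.001,"dy":-0.001,"dz":0.07,"wx":0,"wy":0,"wz":-0.3},
  {"fingers":-0.3,"dx":-0.001,"dy":-0.001,"dz":0.07,"wx":0,"wy":0,"wz":-0.3},
])

```text
clock: 1.98
tcp_pos: [535.9, 59.7, 74.6]
eef_rot: [0.084, 0.996, -0.0, -0.004]
ft_force: [0.3, 0.0, 0.5]
width: 0.35
grasp_force: 0.0
```

```bash
cat >> h.py <<'E'
def delta(x,y,z,head):
    s=env.state();q=s["eef_rot"];h=2*np.arctan2(q[1],q[0]);d=np.array([x,y,z])-s["tcp_pos"]
    w=(head-h+np.pi)%(2*np.pi)-np.pi
    return np.round([(d[0]*np.cos(h)+d[1]*np.sin(h))/1e3,(d[0]*np.sin(h)-d[1]*np.cos(h))/1e3,-d[2]/1e3,-w],4).tolist()
def crop(n,name,x0,y0,w,f):
    im=env.snapshot(n);cv2.imwrite(name,cv2.resize(im[y0:y0+w*3//4,x0:x0+w],None,fx=f,fy=f,interpolation=cv2.INTER_CUBIC));return im
E
python3 - <<'E'
from h import *
s=env.state();print(s["tcp_pos"],s["joint_positions"].round(3))
crop("side","pics/c2.png",230,200,200,4)
P=np.array([603,51.])
for th in (0.05,.25,.45,.65,.85,1.05,1.25,1.38):
    a=np.pi-.103-th
    print(th,delta(P[0]+65*np.cos(a),P[1]+65*np.sin(a),46,a))
E
```

```text
[535.89569248  59.69062611  74.56426153] [-0.013  0.127 -0.164  1.288  0.     0.155]
0.05 [-0.0009, 0.0014, 0.0308, -0.0164]
0.25 [-0.002, 0.0144, 0.0308, 0.1836]
0.45 [-0.0056, 0.0268, 0.0308, 0.3836]
0.65 [-0.0116, 0.0383, 0.0308, 0.5836]
0.85 [-0.0198, 0.0484, 0.0308, 0.7836]
1.05 [-0.0299, 0.0566, 0.0308, 0.9836]
1.25 [-0.0413, 0.0627, 0.0308, 1.1836]
1.38 [-0.0494, 0.0654, 0.0308, 1.3136]
```

View pics/c2.png

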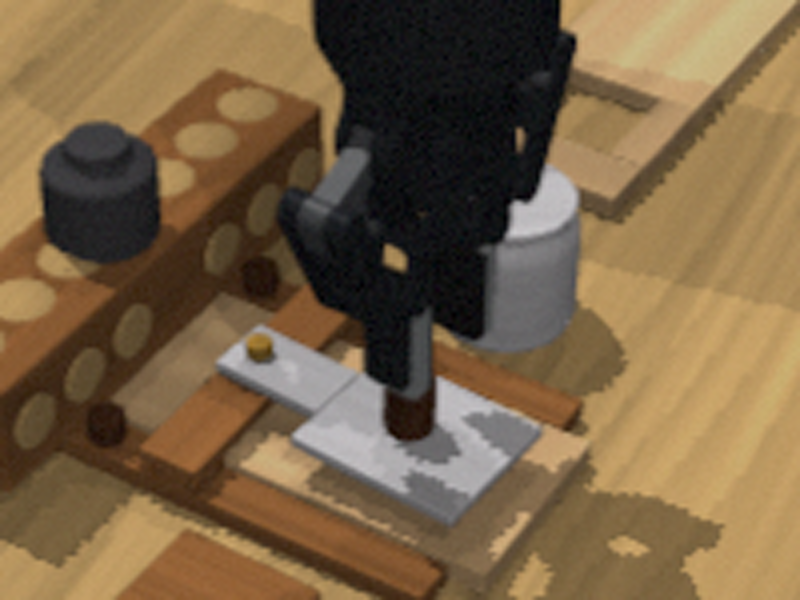

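The side view shows the knob below the left fingertip, which is at crop (400,385), with the right finger behind at (465,330). I'll check by projection that the knob sits between them.

```bash
python3 - <<'E'
from h import *
p=env.state()["tcp_pos"];u=np.array([.17,.985])
pts=[[539,61,50.5],[539,61,26.5]]+[[*(p[:2]+u*k),p[2]-14] for k in(15,29,-15,-29)]
print(((proj("side",pts)-[230,200])*4).round())
E
```

```text
[[422. 373.]
 [420. 426.]
 [402. 368.]
 [378. 390.]
 [453. 321.]
 [476. 299.]]
```

>>> step_arm([
  {"fingers":-0.3,"dx":-0.001,"dy":0.0015,"dz":0.015,"wx":0,"wy":0,"wz":0},
  {"fingers":-0.3,"dx":-0.001,"dy":0.0015,"dz":0.029,"wx":0,"wy":0,"wz":0},
  {"fingers":-0.5,"dx":-0.001,"dy":0.0015,"dz":0.029,"wx":0,"wy":0,"wz":0},
])

```text
clock: 2.4
tcp_pos: [539.3, 61.0, 47.8]
eef_rot: [0.083, 0.997, -0.0, -0.001]
ft_force: [-1.2, 0.3, -0.1]
width: 0.246
grasp_force: 0.1
```

```bash
python3 - <<'E'
from h import *
s=env.state();print(s["tcp_pos"],s["ft_force"],s["width"],s["grasp_force"])
P=np.array([603,51.])
for th in np.r_[.05:1.3:.13,1.38]:
    a=np.pi-.103-th
    print(round(th,2),delta(P[0]+65*np.cos(a),P[1]+65*np.sin(a),46,a))
E
```

```text
[539.26730373  61.03330582  47.79972804] [-1.18590223  0.2691751  -0.09820022] 0.24568945080140583 0.05217818892560899
0.05 [0.0005, -0.0002, 0.0018, -0.0142]
0.18 [0.0001, 0.0082, 0.0018, 0.1158]
0.31 [-0.0015, 0.0165, 0.0018, 0.2458]
0.44 [-0.0041, 0.0246, 0.0018, 0.3758]
0.57 [-0.0077, 0.0322, 0.0018, 0.5058]
0.7 [-0.0122, 0.0393, 0.0018, 0.6358]
0.83 [-0.0177, 0.0458, 0.0018, 0.7658]
0.96 [-0.0239, 0.0515, 0.0018, 0.8958]
1.09 [-0.0308, 0.0563, 0.0018, 1.0258]
1.22 [-0.0383, 0.0602, 0.0018, 1.1558]
1.38 [-0.0481, 0.0636, 0.0018, 1.3158]
```

>>> step_arm([
  {"fingers":-0.5,"dx":0,"dy":0.008,"dz":0,"wx":0,"wy":0,"wz":0.116},
  {"fingers":-0.5,"dx":-0.0015,"dy":0.0165,"dz":0,"wx":0,"wy":0,"wz":0.246},
  {"fingers":-0.5,"dx":-0.004,"dy":0.0245,"dz":0,"wx":0,"wy":0,"wz":0.376},
  {"fingers":-0.5,"dx":-0.0077,"dy":0.032,"dz":0,"wx":0,"wy":0,"wz":0.506},
  {"fingers":-0.5,"dx":-0.012,"dy":0.0393,"dz":0,"wx":0,"wy":0,"wz":0.636},
  {"fingers":-0.5,"dx":-0.0177,"dy":0.0458,"dz":0,"wx":0,"wy":0,"wz":0.766},
  {"fingers":-0.5,"dx":-0.024,"dy":0.0515,"dz":0,"wx":0,"wy":0,"wz":0.896},
  {"fingers":-0.5,"dx":-0.031,"dy":0.0563,"dz":0,"wx":0,"wy":0,"wz":1.026},
  {"fingers":-0.5,"dx":-0.038,"dy":0.06,"dz":0,"wx":0,"wy":0,"wz":1.156},
  {"fingers":-0.5,"dx":-0.048,"dy":0.0636,"dz":0,"wx":0,"wy":0,"wz":1.316},
  {"fingers":-0.5,"dx":-0.048,"dy":0.0636,"dz":0,"wx":0,"wy":0,"wz":1.316},
  {"fingers":-0.5,"dx":-0.048,"dy":0.0636,"dz":0,"wx":0,"wy":0,"wz":1.316},
])

```text
clock: 3.9
tcp_pos: [598.2, 115.6, 49.5]
eef_rot: [0.675, 0.738, -0.0, 0.0]
ft_force: [0.6, -0.0, -0.4]
width: 0.244
grasp_force: 0.0
```

>>> step_arm([
  {"fingers":-0.3,"dx":0,"dy":0,"dz":-0.02,"wx":0,"wy":0,"wz":0},
  {"fingers":-0.3,"dx":0,"dy":0,"dz":-0.08,"wx":0,"wy":0,"wz":0},
  {"fingers":0.3,"dx":0,"dy":-0.06,"dz":-0.1,"wx":0,"wy":0,"wz":0.1},
  {"fingers":0.3,"dx":0,"dy":-0.12,"dz":-0.1,"wx":0,"wy":0,"wz":0.2},
  {"fingers":0.3,"dx":0,"dy":-0.18,"dz":-0.1,"wx":0,"wy":0,"wz":0.2},
  {"fingers":0.3,"dx":0,"dy":-0.22,"dz":-0.1,"wx":0,"wy":0,"wz":0.2},
  {"fingers":0.3,"dx":0,"dy":-0.22,"dz":-0.1,"wx":0,"wy":0,"wz":0.2},
])

```text
clock: 4.78
tcp_pos: [376.3, 96.2, 149.0]
eef_rot: [0.745, 0.667, -0.0, -0.0]
ft_force: [1.0, 0.3, 0.3]
width: 0.649
grasp_force: 0.0
```

```bash
python3 - <<'E'
from h import *
s=env.state();print(s["tcp_pos"],s["eef_rot"],s["width"])
crop("top","pics/c3.png",190,180,200,4)
E
```

```text
[376.30869597  96.24173643 148.95418755] [ 7.44979601e-01  6.67087154e-01 -2.69578122e-04 -2.21745059e-04] 0.6485768564567289
```

View pics/c3.png

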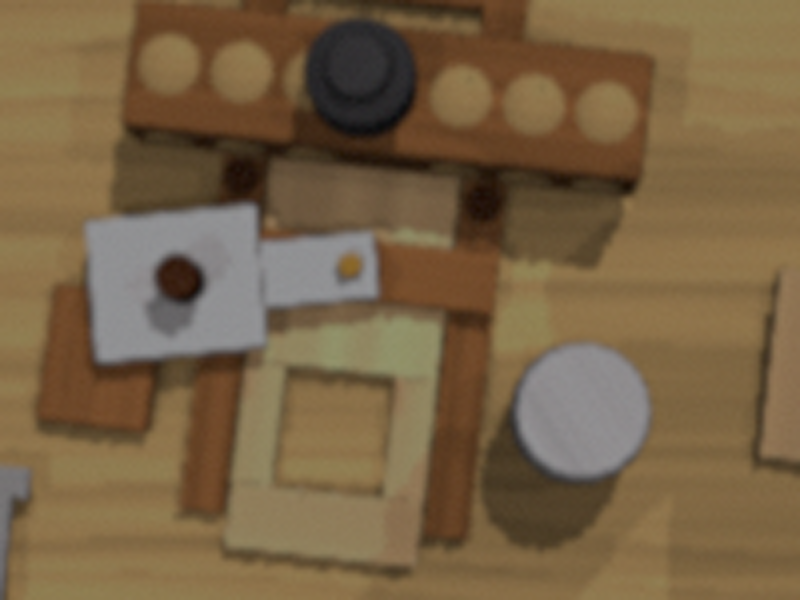

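The cover is open, pointing left. The hole is clear, with corners at crop (285,370), (392,380), (382,495) and (275,487), and the bar's front edge runs (228,545) to (413,565). Next I work out the grasp on the bar.

```bash
python3 - <<'E'
from h import *
px=np.array([(228,545),(413,565),(285,370),(392,380),(382,495),(275,487),(348,265),(180,278)])/4+[190,180]
w=ray("top",px,[10]*6+[32,50.5])[:,:2];print(w.round(1).tolist())
k=w[7]-w[6];print("cover",np.pi-.103-np.arctan2(k[1],k[0]))
d=(w[:2].mean(0)+w[4:6].mean(0))/2
ax=w[2:4].mean(0)-w[4:6].mean(0)
print("bar",d,"yaw hole",np.arctan2(ax[1],ax[0]),"yaw front",np.arctan2(*(w[0]-w[1])), "hole size",np.hypot(*ax))
o=np.array([643,46.6]);c,s=np.cos(.103),np.sin(.103)
print("bar in cradle",(d-o)@np.array([c,-s]),(d-o)@np.array([s,c]))
hd=np.pi/2-.103
print(delta(*d,60,hd),delta(*d,21,hd))
E
```

```text
[[495.0, 98.4], [487.8, 25.7], [564.0, 77.3], [560.4, 34.9], [515.1, 38.3], [517.9, 80.4], [603.6, 51.6], [595.9, 114.0]]
cover 1.3461659987086823
bar [503.94441576  60.70604608] yaw hole -0.07025547057139778 yaw front 0.09899467897427867 hole size 45.84795774691936
bar in cradle -139.76897087933284 -0.26612695105883866
[-0.0215, 0.1287, 0.0895, -0.0077] [-0.0215, 0.1287, 0.1285, -0.0077]
```

>>> step_arm([
  {"fingers":0.2,"dx":-0.0215,"dy":0.0585,"dz":0.0,"wx":0,"wy":0,"wz":0},
  {"fingers":0.2,"dx":-0.0215,"dy":0.1,"dz":0.03,"wx":0,"wy":0,"wz":-0.007},
  {"fingers":0.2,"dx":-0.0215,"dy":0.1285,"dz":0.06,"wx":0,"wy":0,"wz":-0.007},
  {"fingers":0.2,"dx":-0.0215,"dy":0.1285,"dz":0.089,"wx":0,"wy":0,"wz":-0.007},
  {"fingers":0.2,"dx":-0.0215,"dy":0.1285,"dz":0.089,"wx":0,"wy":0,"wz":-0.007},
  {"fingers":0.2,"dx":-0.0215,"dy":0.1285,"dz":0.089,"wx":0,"wy":0,"wz":-0.007},
])

```text
clock: 5.58
tcp_pos: [505.4, 60.6, 61.2]
eef_rot: [0.743, 0.669, 0.0, 0.0]
ft_force: [-0.2, 0.1, -0.6]
width: 0.6
grasp_force: 0.0
```

```bash
python3 - <<'E'
from h import *
s=env.state();print(s["tcp_pos"],s["width"]);print(delta(503.7,60.7,20,np.pi/2-.103))
crop("side","pics/c4.png",230,220,200,4)
E
```

```text
[505.40910842  60.61845019  61.19495891] 0.5995360053011972
[-0.0001, -0.0017, 0.0412, -0.0016]
```

View pics/c4.png

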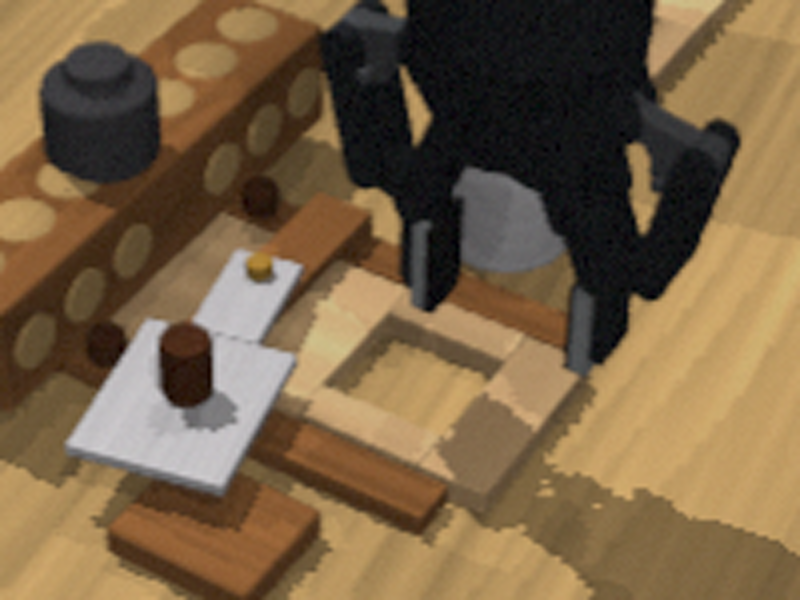

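The fingers straddle the bar. Dropping about 100 crop px puts the left tip, now at (425,305), in the hole and the right tip, at (580,370), ahead of the front edge. I'll descend and close gently.

>>> step_arm([
  {"fingers":0.2,"dx":0,"dy":-0.0017,"dz":0.02,"wx":0,"wy":0,"wz":0},
  {"fingers":0.2,"dx":0,"dy":-0.0017,"dz":0.035,"wx":0,"wy":0,"wz":0},
  {"fingers":0.2,"dx":0,"dy":-0.0017,"dz":0.0405,"wx":0,"wy":0,"wz":0},
  {"fingers":0.0,"dx":0,"dy":-0.0017,"dz":0.0405,"wx":0,"wy":0,"wz":0},
  {"fingers":-0.2,"dx":0,"dy":-0.0017,"dz":0.0405,"wx":0,"wy":0,"wz":0},
  {"fingers":-0.28,"dx":0,"dy":-0.0017,"dz":0.0405,"wx":0,"wy":0,"wz":0},
  {"fingers":-0.28,"dx":0,"dy":-0.0017,"dz":0.0405,"wx":0,"wy":0,"wz":0},
], squeeze=20)

```text
clock: 6.5
tcp_pos: [503.1, 60.8, 20.2]
eef_rot: [0.743, 0.669, 0.0, 0.0]
ft_force: [-0.1, -1.2, 0.0]
width: 0.359
grasp_force: 0.0
```

>>> step_arm([
  {"fingers":-0.35,"dx":0,"dy":0,"dz":0,"wx":0,"wy":0,"wz":0},
  {"fingers":-0.42,"dx":0,"dy":0,"dz":0,"wx":0,"wy":0,"wz":0},
  {"fingers":-0.5,"dx":0,"dy":0,"dz":0,"wx":0,"wy":0,"wz":0},
  {"fingers":-0.5,"dx":0,"dy":0,"dz":0,"wx":0,"wy":0,"wz":0},
], squeeze=20)

```text
clock: 7.0
tcp_pos: [504.2, 60.7, 20.6]
eef_rot: [0.743, 0.669, 0.001, 0.001]
ft_force: [4.0, -0.0, 2.2]
width: 0.292
grasp_force: 20.1
```

>>> step_arm([
  {"fingers":-0.5,"dx":0,"dy":-0.001,"dz":0,"wx":0,"wy":0,"wz":0},
  {"fingers":-0.5,"dx":0,"dy":-0.003,"dz":0,"wx":0,"wy":0,"wz":0},
  {"fingers":-0.5,"dx":0,"dy":-0.005,"dz":0,"wx":0,"wy":0,"wz":0},
  {"fingers":-0.5,"dx":0,"dy":-0.0075,"dz":0,"wx":0,"wy":0,"wz":0},
  {"fingers":-0.5,"dx":0,"dy":-0.01,"dz":0,"wx":0,"wy":0,"wz":0},
  {"fingers":-0.5,"dx":0,"dy":-0.0125,"dz":0,"wx":0,"wy":0,"wz":0},
  {"fingers":-0.5,"dx":0,"dy":-0.015,"dz":0,"wx":0,"wy":0,"wz":0},
  {"fingers":-0.5,"dx":0,"dy":-0.0175,"dz":0,"wx":0,"wy":0,"wz":0},
  {"fingers":-0.5,"dx":0,"dy":-0.02,"dz":0,"wx":0,"wy":0,"wz":0},
  {"fingers":-0.5,"dx":0,"dy":-0.0225,"dz":0,"wx":0,"wy":0,"wz":0},
  {"fingers":-0.5,"dx":0,"dy":-0.025,"dz":0,"wx":0,"wy":0,"wz":0},
  {"fingers":-0.5,"dx":0,"dy":-0.0275,"dz":0,"wx":0,"wy":0,"wz":0},
], squeeze=30)

```text
clock: 8.5
tcp_pos: [478.3, 63.4, 20.8]
eef_rot: [0.743, 0.669, 0.002, 0.002]
ft_force: [8.1, -1.2, -1.7]
width: 0.292
grasp_force: 30.2
```

>>> step_arm([
  {"fingers":-0.5,"dx":0,"dy":-0.0025,"dz":0,"wx":0,"wy":0,"wz":0},
  {"fingers":-0.5,"dx":0,"dy":-0.005,"dz":0,"wx":0,"wy":0,"wz":0},
  {"fingers":-0.5,"dx":0,"dy":-0.0075,"dz":0,"wx":0,"wy":0,"wz":0},
  {"fingers":-0.5,"dx":0,"dy":-0.01,"dz":0,"wx":0,"wy":0,"wz":0},
  {"fingers":-0.5,"dx":0,"dy":-0.0125,"dz":0,"wx":0,"wy":0,"wz":0},
  {"fingers":-0.5,"dx":0,"dy":-0.015,"dz":0,"wx":0,"wy":0,"wz":0},
  {"fingers":-0.5,"dx":0,"dy":-0.0175,"dz":0,"wx":0,"wy":0,"wz":0},
  {"fingers":-0.5,"dx":0,"dy":-0.02,"dz":0,"wx":0,"wy":0,"wz":0},
  {"fingers":-0.5,"dx":0,"dy":-0.022,"dz":0,"wx":0,"wy":0,"wz":0},
  {"fingers":-0.5,"dx":0,"dy":-0.024,"dz":0,"wx":0,"wy":0,"wz":0},
  {"fingers":-0.5,"dx":0,"dy":-0.026,"dz":0,"wx":0,"wy":0,"wz":0},
  {"fingers":-0.5,"dx":0,"dy":-0.028,"dz":0,"wx":0,"wy":0,"wz":0},
])

```text
clock: 10.0
tcp_pos: [448.5, 66.6, 20.6]
eef_rot: [0.743, 0.669, 0.001, 0.001]
ft_force: [4.6, -1.3, 4.4]
width: 0.292
grasp_force: 30.8
```

>>> step_arm([
  {"fingers":-0.5,"dx":0,"dy":-0.0015,"dz":0,"wx":0,"wy":0,"wz":0},
  {"fingers":-0.5,"dx":0,"dy":-0.003,"dz":0,"wx":0,"wy":0,"wz":0},
  {"fingers":-0.5,"dx":0,"dy":-0.0045,"dz":0,"wx":0,"wy":0,"wz":0},
  {"fingers":-0.5,"dx":0,"dy":-0.006,"dz":0,"wx":0,"wy":0,"wz":0},
  {"fingers":-0.5,"dx":0,"dy":-0.0075,"dz":0,"wx":0,"wy":0,"wz":0},
  {"fingers":-0.5,"dx":0,"dy":-0.009,"dz":0,"wx":0,"wy":0,"wz":0},
  {"fingers":-0.5,"dx":0,"dy":-0.011,"dz":0,"wx":0,"wy":0,"wz":0},
  {"fingers":-0.5,"dx":0,"dy":-0.013,"dz":0,"wx":0,"wy":0,"wz":0},
  {"fingers":-0.5,"dx":0,"dy":-0.015,"dz":0,"wx":0,"wy":0,"wz":0},
  {"fingers":-0.5,"dx":0,"dy":-0.017,"dz":0,"wx":0,"wy":0,"wz":0},
  {"fingers":-0.5,"dx":0,"dy":-0.019,"dz":0,"wx":0,"wy":0,"wz":0},
  {"fingers":-0.5,"dx":0,"dy":-0.021,"dz":0,"wx":0,"wy":0,"wz":0},
])

```text
clock: 11.5
tcp_pos: [427.3, 68.9, 20.7]
eef_rot: [0.743, 0.669, 0.001, 0.001]
ft_force: [4.2, 0.5, 6.4]
width: 0.289
grasp_force: 31.0
```

```bash
python3 - <<'E'
from h import *
s=env.state();print(s["tcp_pos"],s["ft_force"])
crop("top","pics/c5.png",190,180,200,4)
E
```

```text
[427.2872774   68.88477357  20.66121236] [4.21384493 0.47640688 6.36731575]
```

View pics/c5.png

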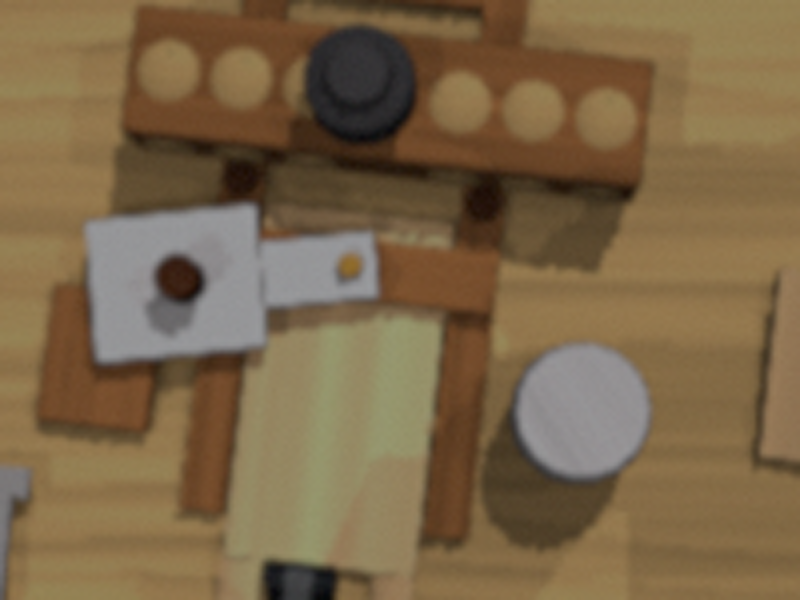

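The board is out. Its tail edge runs from about crop (275,207) to (452,222), behind the bridge, and the rail is level against the dowels.

```bash
python3 - <<'E'
from h import *
px=np.array([(272,206),(452,221),(241,178),(485,200)])/4+[190,180]
w=ray("top",px,[10,10,19,19])[:,:2];o=np.array([643,46.6]);c,s=np.cos(.103),np.sin(.103)
print([( (p-o)@np.array([c,-s])).round(1) for p in w])
print("by tcp", 62.5-np.hypot(504.2-427.3,8.2))
im=cv2.imread("pics/c5.png").astype(int)
print(im[170:250:3,400:440].mean(1).round().astype(int)[:,:].tolist())
E
```

```text
[np.float64(-17.3), np.float64(-15.2), np.float64(-8.7), np.float64(-6.6)]
by tcp -14.835955415317628
[[15, 29, 43], [17, 32, 46], [23, 40, 54], [31, 50, 66], [38, 60, 77], [42, 66, 83], [45, 71, 88], [46, 72, 90], [47, 73, 90], [48, 74, 92], [49, 76, 95], [51, 79, 99], [53, 81, 102], [52, 82, 102], [51, 79, 98], [50, 77, 95], [54, 79, 98], [61, 87, 107], [68, 95, 116], [71, 99, 122], [73, 101, 123], [76, 105, 124], [82, 114, 130], [87, 121, 136], [84, 119, 137], [74, 108, 134], [60, 94, 129]]
```

The gap is about 15 mm, so I release and retreat.

>>> step_arm([
  {"fingers":-0.35,"dx":0,"dy":0,"dz":0,"wx":0,"wy":0,"wz":0},
  {"fingers":-0.2,"dx":0,"dy":0,"dz":0,"wx":0,"wy":0,"wz":0},
  {"fingers":0.0,"dx":0,"dy":0,"dz":0,"wx":0,"wy":0,"wz":0},
  {"fingers":0.1,"dx":0,"dy":0,"dz":0,"wx":0,"wy":0,"wz":0},
  {"fingers":0.1,"dx":0,"dy":0,"dz":-0.03,"wx":0,"wy":0,"wz":0},
  {"fingers":0.1,"dx":0,"dy":0,"dz":-0.08,"wx":0,"wy":0,"wz":0},
  {"fingers":0.1,"dx":0,"dy":-0.05,"dz":-0.13,"wx":0,"wy":0,"wz":0},
  {"fingers":0.1,"dx":0,"dy":-0.1,"dz":-0.13,"wx":0,"wy":0,"wz":0},
  {"fingers":0.1,"dx":0,"dy":-0.1,"dz":-0.13,"wx":0,"wy":0,"wz":0},
])

```text
clock: 12.68
tcp_pos: [324.8, 79.7, 150.5]
eef_rot: [0.743, 0.669, 0.001, 0.0]
ft_force: [0.6, 0.0, -1.3]
width: 0.546
grasp_force: 0.0
```

```bash
python3 - <<'E'
from h import *
s=env.state();print(s["tcp_pos"],s["ft_force"],s["width"])
crop("side","pics/c6.png",170,200,320,2.5)
E
```

```text
[324.78321173  79.65682639 150.5296343 ] [ 0.56177743  0.02769481 -1.3451271 ] 0.5456281603727906
```

View pics/c6.png

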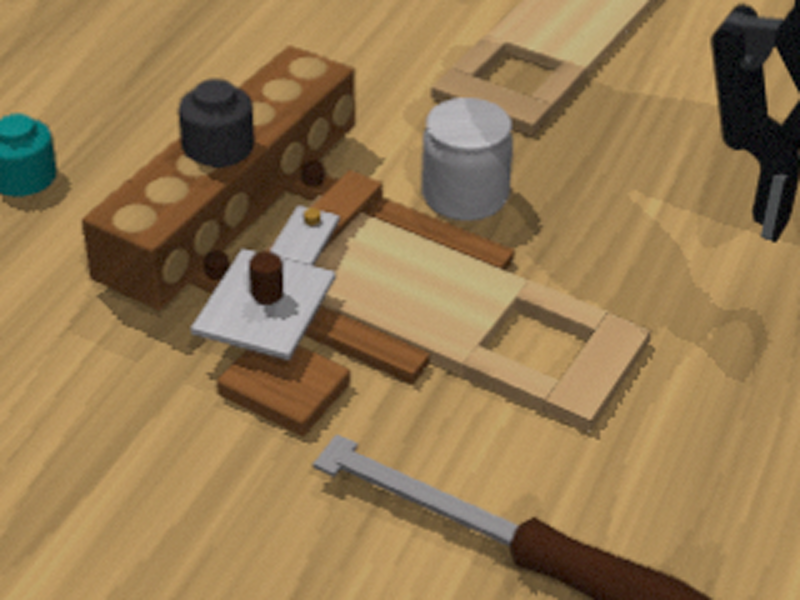

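The board lies flat and drawn out, with its front corner at (590,425). The cover is open, with the knob at (265,275), the rail and weight are upright, and the bystanders look untouched.

```bash
python3 -c "
from cell import env
print(env.close_job())"
```

```text
the job is handed in; nothing more can be done
None
```

I handed the job in after about 13 s of robot time: the cover is swung open to about 1.35 rad on the free side, and the board is drawn out flat with its tail about 15 mm clear of the rail; in the pictures the rail and weight stand upright (rail shifted about 1 mm, up against the stop dowels) and the tin, offcut and gouge look undisturbed.

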